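# Tip the sample case's lid shut and latch it

### The arm

A 6-joint arm with a two-finger parallel gripper is mounted at the origin on a cart in front of the work surface, level with it; the furniture and walls round the work are solid. World frame = base frame: x ahead of the robot, y to its left, z up, the work surface at z = 0. Lengths are in mm, angles in rad, forces in N, time in s.
With the tool pointing down it reaches from about 150 to 775 mm from the base axis. Payload 6.1 kg.
Tool frame: the origin (TCP) lies midway between the tips of the shut fingers; the grasp point (between the pads) lies 19 mm behind it (bot.tcp_to_grasp is the distance from the TCP to the grasp point, in mm); z points along the fingers, y is the line along which they close (so a half turn about z gives the same grasp; the last joint's range is limited). The gripper opens to 85 mm and grips with 20 to 120 N. Pads are 22 mm wide; open, the fingers measure 114 mm over their backs; the gripper's body (76 mm by 85 mm) begins 54 mm behind the grasp point. The pads swing forward as they close: fully open they stand 13 mm farther back than shut.
Start: joints at [-1.187, 0.126, -0.04, 1.405, 0, 1.571], TCP at [196.577, -486.791, 231.295] pointing down, gripper open.
Joint ranges: [-2.72, 2.72], [-0.95, 1.95], [-1.27, 1.35], [-1.78, 2.02], [-1.46, 1.47], [-3.14, 3.14]. Speed limits (rad/s): [2.39, 2.39, 3.01, 3.14, 3.14, 3.14].

### API

Orientations are given as [roll, pitch, yaw] about the fixed x, y, z axes, in that order (R = Rz(yaw) Ry(pitch) Rx(roll)).
In Python, from cell import bot, vision, job gives the robot as it stands.
- The arm moves only by the tool play_rows, never from a script. Its argument "motion" is one flat list of numbers, 5 for each row, row after row: the opening, from -1 (shut) to 1 (fully open), then the shift along the tool's x, y, z each as a share of 750 mm, from -1 to 1, then the turn about the tool's z as a share of pi rad, from -1 to 1. A call has 1 to 20 rows; each row shifts and turns the commanded pose from where the row before left it, along the tool's axes as they then stand; what a row does not reach is not made up. A row lasts 1/8 s, in which the tool goes at most 62.5 mm and 10.7 degrees, less where a joint would pass 70% of its speed; a pose out of reach is approached as far as the arm can. A call with a number of a shift or a turn outside -1 to 1 is refused whole. A call with a gripper value outside its range is refused whole. The fingers move at their own pace and stop on an object; "force" is the grip in N (left out, the last holds). Time passes only in rows, so rows that do not move let the fingers close. It gives the time, the measured TCP pose, the force, the opening and the grip force at its end, in the units of the state.
- bot.get_obs(): the state, without advancing time (a new reading comes with each control period).
- vision.camera(name): name is "scene" or "top" or "wrist"; returns a dict with "img" (480x640x3 uint8, red, green, blue), "depth" (480x640 float32, mm along the optical axis (not along the pixel's ray), 0 where there is no reading), "fx", "fy", "cx", "cy" (pixels), "R" (3x3) and "t" (3): a world point X has camera coordinates R X + t; the wrist camera has in their place "hand_eye" (4x4, takes a point from camera to tool coordinates, whose origin is the TCP and whose axes are the flange's). Camera axes: x right, y down, z forward; pixel columns grow to the right and rows downward; lengths in mm; the calibration is good to about 2 mm. The wrist camera is an equidistant fisheye: a pixel r from the principal point sees the ray r / f radians off the axis. A picture is of the moment at which its call begins: read the wrist's pose just before it.
- job.job_done(): hands the job in; it is judged then, once.
The state is a dict: "time": time; "joint_positions": joint angles; "qvel": joint speeds; "joint_torque": joint torques, N m; "tcp_pos": TCP position; "tcp_rot": TCP orientation; "ft_force": force on the tool from outside, world axes, zero at the start; "moment": the same for the moment, N m; "grip_width": finger opening in mm; "finger_force": force on a finger pad.
Only numpy, scipy, OpenCV 4.12 (cv2) and the standard library are available. Lean on these libraries where they do the work, as an engineer would, in place of code of your own. Each camera call takes 0.05 s, during which the arm holds its last target. There are 200 camera calls.

### The job

Close the small aluminium sample case: from behind, push its open lid forward gently just past its balance point, then take your hand away so that it swings down by its own weight and comes to rest on the spring catch. Then press the lid's front edge down against its springy seal until the catch snaps over and holds it fully home, without leaning hard on it (25 N at the very most). Leave the beaker, the brown bottle and the timer beside it alone.

Things in the scene. Friction and masses are not known exactly. Their poses are not given: they have to be found in the camera images.
- case: Aluminium sample case with dark corners, fixed on four screw feet of differing height. Shell 120 mm deep (own x), 200 wide (y), 75 high; origin at the centre of its underside, 6 to 20 mm above the worktop. Own -x is the front (catch), +x the rear (hinge), z up. Three glass bottles stand inside.
- lid (a joint): Lid angle, rad: 0 at its rigid stop, 1.95 at its rear open stop, where it starts. Slab 120 x 200 x 22 mm, 0.22 to 0.39 kg. It balances at about 1.39, stays put within some 0.2 of that, and below 1.15 falls shut by itself, slowed by a damper (1 to 4 s). It comes to rest ajar on the catch at about 0.06, 7 mm too high at the front edge. Latched it rests at about 0.007.
- lid_hinge (a point): Point on the lid's hinge axis, midway along it: case's own x = +60 mm, y = 0, z = +75 mm. The lid's outer (top) face lies 22 mm from this axis; when the lid is open that face looks to the rear.
- lid_front (a point): Point to press: mid-width on the lid's top face, 15 mm in from its front edge, 105 mm from the hinge axis; moves with the lid. Pressing force rises to 10 to 18 N on the hook's slope, drops as the lip passes it, and rises again to about 10 N on the rubber seal; the hook snaps over only in the last 0.7 mm before the stop. Let go earlier, the lid springs up.
- beaker: Small empty glass beaker 53 mm across, 58 mm high, standing beside the case; origin at the centre of its base.
- reagent_bottle: Brown bottle with a screw cap, 48 mm across, 83 mm high, beside the case; origin at the centre of its base.
- timer: White lab timer lying flat, 66 x 62 x 17 mm, beside the case; origin at the centre of its underside.
- catch (a joint): Spring catch in the middle of the case's front, m: 0 at rest, grows to 0.008 as its steel hook, with a sloped top, is pushed out to the front by the lip on the lid. The hook is 28 mm wide, reaches 95 mm above the case's origin and 18 mm ahead of the front face.

How it is judged:
By the outcome, as a careful person would: the job done as asked, in the order asked, and still so for the second after the job is handed in, with the robot touching nothing.
It also fails if it takes over 64 s, if anything falls off the work surface, if the arm or the gripper's body presses on something with over 40 N, if the wrist force passes 120 N, or if a joint passes its speed limit or range.

## Working session

There is one attempt and no reset: what is moved stays moved. The work goes in short steps, Python scripts to look and compute and a tool call to move; the robot and the scene stay as the last step left them, time stands still between calls to the robot, and variables do not carry over. Pictures are saved under pics/ and viewed, at most 10 in all, crops included, and the job is handed in when it is done.

Besides the shell and the picture viewer there is one more tool, called as name(argument=value, ...) on one line, values as JSON. play_rows: Moves the arm, as the interface text tells. Shift numbers are shares of 750 mm and turn numbers shares of pi rad, none past 1 either way. Its arguments: {"type":"object","properties":{"motion":{"type":"array","items":{"type":"number"}},"force":{"type":"number"}},"required":["motion"]}

```bash
mkdir -p pics; ls; python3 - <<'E'
from cell import bot, vision
import cv2, pickle
o=bot.get_obs(); print({k:o[k] for k in('time','tcp_pos','tcp_rot','ft_force','grip_width')})
d={}
for n in('scene','top'):
    c=vision.camera(n); d[n]=c; cv2.imwrite(f'pics/{n}0.png',c['img'][:,:,::-1]); print(n,c['fx'],c['cx'],c['cy'],c['R'],c['t'])
pickle.dump(d,open('c0.pkl','wb'))
E
```

```text
pics
{'time': 0.0, 'tcp_pos': array([ 196.40853354, -486.431871  ,  230.5256387 ]), 'tcp_rot': array([-3.13998909e+00, -7.51846552e-06,  3.83750448e-01]), 'ft_force': array([0.27568574, 0.04481034, 0.54737947]), 'grip_width': 85.35975301754462}
scene 546.0137623331891 321.84292784174835 242.38971442654025 [[-0.78094746 -0.62457187  0.00557233]
 [-0.30383585  0.37208296 -0.87706217]
 [ 0.54571498 -0.68663254 -0.48034457]] [ 382.13481337  235.88438424 1022.33235535]
top 497.10433370062117 317.3551232039537 235.7729967805504 [[ 0.01370685 -0.99987742 -0.0075681 ]
 [-0.9904079  -0.01253551 -0.1376047 ]
 [ 0.13749297  0.00938163 -0.99045831]] [  -2.68227582  520.06303883 1184.38601528]
```

View pics/scene0.png

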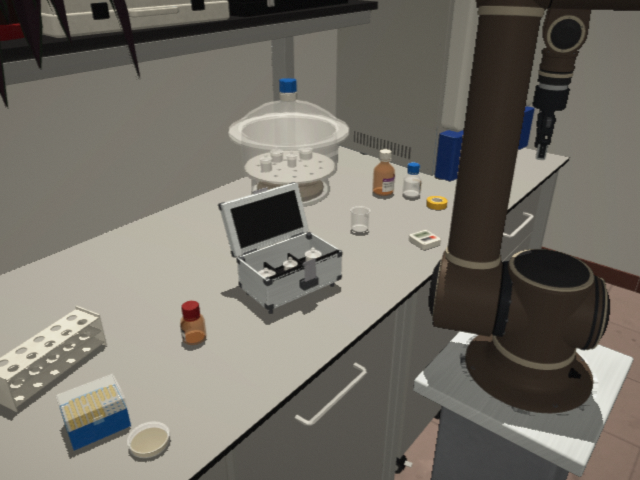

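View pics/top0.png

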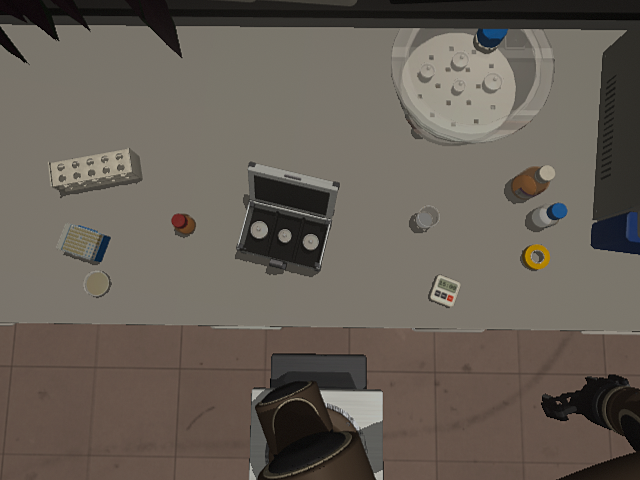

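The scene view shows the case at about (290,250) with its lid open to the back left. In the top view the lid's upper edge runs (249,163)–(339,182) and the case front (236,262)–(322,273). The beaker is at (425,218), the timer at (445,290) and the brown bottle at (183,224). Next I'll measure the case with depth.

```bash
cat > h.py <<'E'
import numpy as np
def cloud(c):
    v,u=np.mgrid[:480,:640]; z=c['depth'].astype(float)
    P=np.stack([(u-c['cx'])/c['fx']*z,(v-c['cy'])/c['fy']*z,z],-1)
    W=(P-c['t'])@c['R']; W[z==0]=np.nan
    return W
E
python3 - <<'E'
import pickle,numpy as np,cv2
from h import cloud
d=pickle.load(open('c0.pkl','rb'))
W=cloud(d['top']); S=cloud(d['scene'])
tab=W[200:240,340:400].reshape(-1,3);print('table z',np.nanmedian(tab[:,2]), np.nanmedian(S[300:400,200:240,2]))
for n,(u,v) in dict(beak=(427,216),timer=(445,290),bot=(180,219)).items(): print(n,W[v,u])
for n,C,b in(('top',W,(150,285,225,350)),('scene',S,(180,315,215,350))):
    P=C[b[0]:b[1],b[2]:b[3]].reshape(-1,3); P=P[~np.isnan(P).any(1)]
    P=P[P[:,2]>20]
    # rim-height points
    hh,e=np.histogram(P[:,2],np.arange(20,240,4)); print(n,list(zip(e.astype(int),hh)))
    r=P[(P[:,2]>70)&(P[:,2]<105)]
    print('rim rect',cv2.minAreaRect(r[:,:2].astype(np.float32)), np.median(r[:,2]))
    l=P[P[:,2]>120]; m=l.mean(0)
    for _ in range(4):
        m=l.mean(0);n_=np.linalg.svd(l-m,full_matrices=False)[2][2]; k=abs((l-m)@n_)<6; l=l[k]
    if n_[0]<0:n_=-n_
    print('lid',m,n_,len(l),'yaw',np.arctan2(n_[1],n_[0]),'tilt',np.arctan2(n_[2],np.hypot(*n_[:2])),l.max(0))
    t=P[P[:,2]>P[:,2].max()-12]; print('lidtop',t.min(0),t.max(0),t[t[:,1].argmin()],t[t[:,1].argmax()])
V=cv2.resize(d['top']['img'][145:285,220:355,::-1],None,fx=4,fy=4,interpolation=cv2.INTER_CUBIC);cv2.imwrite('pics/crop.png',V)
E
```

```text
table z -0.6938802516574636 0.5318345263486403
beak [ 578.80243328 -272.52751853    2.27747072]
timer [ 392.38073061 -309.87303353   19.04021971]
bot [550.34949411 331.80347915  78.66893702]
top [(np.int64(20), np.int64(9)), (np.int64(24), np.int64(57)), (np.int64(28), np.int64(805)), (np.int64(32), np.int64(1360)), (np.int64(36), np.int64(284)), (np.int64(40), np.int64(61)), (np.int64(44), np.int64(71)), (np.int64(48), np.int64(50)), (np.int64(52), np.int64(79)), (np.int64(56), np.int64(161)), (np.int64(60), np.int64(181)), (np.int64(64), np.int64(179)), (np.int64(68), np.int64(238)), (np.int64(72), np.int64(215)), (np.int64(76), np.int64(87)), (np.int64(80), np.int64(65)), (np.int64(84), np.int64(69)), (np.int64(88), np.int64(161)), (np.int64(92), np.int64(304)), (np.int64(96), np.int64(235)), (np.int64(100), np.int64(114)), (np.int64(104), np.int64(62)), (np.int64(108), np.int64(83)), (np.int64(112), np.int64(92)), (np.int64(116), np.int64(88)), (np.int64(120), np.int64(82)), (np.int64(124), np.int64(98)), (np.int64(128), np.int64(82)), (np.int64(132), np.int64(91)), (np.int64(136
[... 2725 characters left out ...]
t64(142)), (np.int64(208), np.int64(25)), (np.int64(212), np.int64(10)), (np.int64(216), np.int64(0)), (np.int64(220), np.int64(0)), (np.int64(224), np.int64(0)), (np.int64(228), np.int64(0)), (np.int64(232), np.int64(0))]
rim rect ((635.8211059570312, -53.99871826171875), (245.60330200195312, 583.2555541992188), 38.7320671081543) 87.30450978759312
lid [603.72762116  68.08305986 164.62683759] [ 0.89616632 -0.2115702  -0.39003074] 3279 yaw -0.23183863102026017 tilt -0.4006649733116606 [646.80037805 163.08722007 214.98916451]
lidtop [594.97008542 -37.68339532 202.99605609] [650.51420131 157.60552959 214.98916451] [604.47830453 -37.68339532 204.92397252] [646.80037805 157.60552959 203.0566822 ]
```

View pics/crop.png

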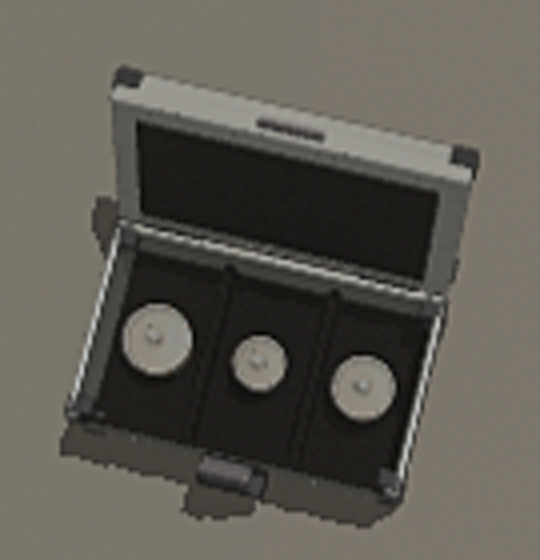

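The crop shows the rim corners at crop px (122,222), (443,298), (72,415) and (400,490). The catch is at (230,475), in the middle of the front.

```bash
cat >> h.py <<'E'
def ray(c,u,v,z):
    d=c['R'].T@np.array([(u-c['cx'])/c['fx'],(v-c['cy'])/c['fy'],1]); o=-c['R'].T@c['t']
    return o+d*(z-o[2])/d[2]
def shift(o,tgt,yaw=None):
    "tool-frame shift from commanded/measured pose (tool down) to tgt, shares of 750"
    y=o['tcp_rot'][2]; d=np.array(tgt)-o['tcp_pos']
    return np.round(np.array([np.cos(y)*d[0]+np.sin(y)*d[1], np.sin(y)*d[0]-np.cos(y)*d[1], -d[2]])/750,4)
E
python3 - <<'E'
import pickle,numpy as np
from h import *
c=pickle.load(open('c0.pkl','rb'))['top']
for z in(94,):
    q=[ray(c,220+u/4,145+v/4,z) for u,v in((122,222),(443,298),(72,415),(400,490))]
    rl,rr,fl,fr=q; print(np.round(q,1))
    print('width',np.linalg.norm(rl-rr),np.linalg.norm(fl-fr),'depth',np.linalg.norm(rl-fl),np.linalg.norm(rr-fr))
    e=rr-rl; f=fr-fl; print('yaw',np.arctan2(e[0],-e[1])*-1,-np.arctan2(f[0],-f[1]), [np.arctan2(*(a-b)[[1,0]]) for a,b in((rl,fl),(rr,fr))])
    h=(rl+rr)/2;print('hinge',h,'ctr',sum(q)/4,'front',(fl+fr)/2)
W=cloud(c)
for u,v in((122,222),(443,298),(85,405),(390,485),(260,230)):
    a=W[int(145+v/4)-1:int(145+v/4)+2,int(220+u/4)-1:int(220+u/4)+2,2]; print(np.round(a,0).tolist())
E
```

```text
[[594.1 162.7  94. ]
 [551.  -27.3  94. ]
 [479.1 188.2  94. ]
 [437.9  -3.5  94. ]]
width 194.85567041211246 196.10225671079468 depth 117.8024479201702 115.53856579937658
yaw 0.22343291122435796 0.21181943180765153 [np.float64(-0.21796367587988721), np.float64(-0.20718092858586595)]
hinge [572.53808539  67.72100439  94.        ] ctr [515.51734596  80.03108819  94.        ] front [458.49660653  92.341172    94.        ]
[[1.0, 92.0, 97.0], [94.0, 97.0, 93.0], [93.0, 93.0, 94.0]]
[[91.0, 93.0, 0.0], [95.0, 94.0, 94.0], [94.0, 95.0, 94.0]]
[[95.0, 91.0, 95.0], [95.0, 96.0, 91.0], [97.0, 89.0, 90.0]]
[[93.0, 93.0, 93.0], [98.0, 92.0, 95.0], [91.0, 92.0, 97.0]]
[[122.0, 122.0, 126.0], [123.0, 120.0, 122.0], [119.0, 123.0, 116.0]]
```

play_rows(motion=[-1,0,0,-0.03,0.048,-1,0,0,-0.03,0.048,-1,0,0,-0.03,0.048,-1,0,0,0,0.048,-1,0,0,0,0], force=40)

```text
time: 0.72
tcp_pos: [196.6, -486.8, 298.6]
tcp_rot: [-3.141, 0.0, -0.218]
ft_force: [-0.1, 0.7, -0.1]
grip_width: 0.3
finger_force: 0.0
```

play_rows(motion=[-1,0.0318,-0.0488,0,0,-1,0.0318,-0.0488,0,0,-1,0.0318,-0.0488,0,0,-1,0.0318,-0.0488,0,0,-1,0.0318,-0.0488,0,0,-1,0.0318,-0.0488,0,0,-1,0.0318,-0.0488,0,0,-1,0.0318,-0.0488,0,0,-1,0.0318,-0.0488,0,0,-1,0.0318,-0.0488,0,0,-1,0.0318,-0.0488,0,0,-1,0,0,0,0])

```text
time: 2.22
tcp_pos: [541.5, -149.0, 297.2]
tcp_rot: [-3.141, 0.002, -0.213]
ft_force: [-0.4, -0.1, 0.5]
grip_width: 0.2
finger_force: 0.0
```

play_rows(motion=[-1,0.0213,-0.0487,0,0,-1,0.0213,-0.0487,0,0,-1,0.0213,-0.0487,0,0,-1,0.0213,-0.0487,0,0,-1,0.0213,-0.0487,0,0,-1,0.0213,-0.0487,0,0,-1,0,0,0,0])

```text
time: 3.1
tcp_pos: [660.6, -31.9, 302.7]
tcp_rot: [-3.078, 0.002, -0.073]
ft_force: [-0.2, 0.9, -0.2]
grip_width: -0.3
finger_force: 0.0
```

play_rows(motion=[-1,0,0,0.03,0.02,-1,0,0,0.03,0.02,-1,0,0,0.03,0,-1,0,0,0,0])

```text
time: 3.6
tcp_pos: [654.1, -63.5, 234.8]
tcp_rot: [-3.051, 0.014, -0.135]
ft_force: [-0.6, -0.4, 0.2]
grip_width: -0.1
finger_force: 0.0
```

```bash
python3 - <<'E'
from cell import bot
import numpy as np
o=bot.get_obs(); print(np.round(o['joint_positions'],2),o['tcp_pos'],o['tcp_rot'])
E
```

```text
[-0.14  0.4   0.32  1.51  0.09  3.14] [654.14742422 -63.50705008 234.83188681] [-3.05070794  0.01394939 -0.13522848]
```

play_rows(motion=[-1,0,0,0,-0.059,-1,0,0,0,-0.059,-1,0,0,0,-0.059,-1,0,0,0,-0.059,-1,0,0,0,-0.059,-1,0,0,0,-0.059,-1,0,0,0,-0.059,-1,0,0,0,-0.059,-1,0,0,0,0])

```text
time: 4.72
tcp_pos: [655.9, -62.6, 237.9]
tcp_rot: [-3.125, -0.09, 1.345]
ft_force: [1.3, -1.2, 0.5]
grip_width: -0.3
finger_force: 0.0
```

```bash
cat >> h.py <<'E'
from scipy.spatial.transform import Rotation as Ro
def sh(o,tgt,frm=None):
    R=Ro.from_euler('xyz',o['tcp_rot']).as_matrix()
    return np.round(R.T@(np.array(tgt)-(o['tcp_pos'] if frm is None else np.array(frm)))/750,4)
H=np.array([574,67,94.]);A=np.array([.976,-.218,0]);B=np.array([.218,.976,0])
def cs(u,v,z): p=H+u*A+v*B; p[2]=z; return p
E
python3 - <<'E'
from cell import bot
from h import *
o=bot.get_obs(); print(np.round(o['joint_positions'],2),(o['tcp_pos']-H)@A,(o['tcp_pos']-H)@B)
a=cs(110,-10,235);b=cs(110,-10,172)
print(sh(o,a),sh(o,b,a),'per 10mm fwd',sh(o,-10*A,[0,0,0]),'up 10',sh(o,[0,0,10],[0,0,0]))
E
```

```text
[-0.14  0.4   0.33  1.51  0.09  1.66] 108.20088429340959 -108.68062820453588
[0.1307 0.0019 0.0157] [-0.0075  0.0014  0.0836] per 10mm fwd [-0.0001 -0.0133  0.0002] up 10 [ 0.0012 -0.0002 -0.0133]
```

play_rows(motion=[-1,0.0327,0.0005,0.004,0,-1,0.0327,0.0005,0.004,0,-1,0.0327,0.0005,0.004,0,-1,0.0327,0.0005,0.004,0,-1,0,0,0,0,-1,-0.0025,0,0.028,0,-1,-0.0025,0,0.028,0,-1,-0.0025,0,0.028,0,-1,0,0,0,0])

```text
time: 5.85
tcp_pos: [677.0, 33.9, 168.4]
tcp_rot: [-3.12, -0.089, 1.346]
ft_force: [0.1, -1.0, 0.0]
grip_width: 0.2
finger_force: 0.0
```

```bash
python3 - <<'E'
from cell import bot,vision
from h import *
import cv2
o=bot.get_obs(); print(np.round(o['joint_positions'],2),(o['tcp_pos']-H)@A,(o['tcp_pos']-H)@B,o['tcp_pos'],o['tcp_rot'],o['ft_force'])
cv2.imwrite('pics/s1.png',vision.camera('scene')['img'][100:350,150:450,::-1].repeat(2,0).repeat(2,1))
E
```

```text
[0.01 0.43 0.21 1.36 0.09 1.8 ] 107.72151245026818 -9.84588235899575 [676.97949585  33.91043806 168.39122725] [-3.11998689 -0.0889772   1.34628171] [ 0.0519044  -1.02036679  0.02472028]
```

View pics/s1.png

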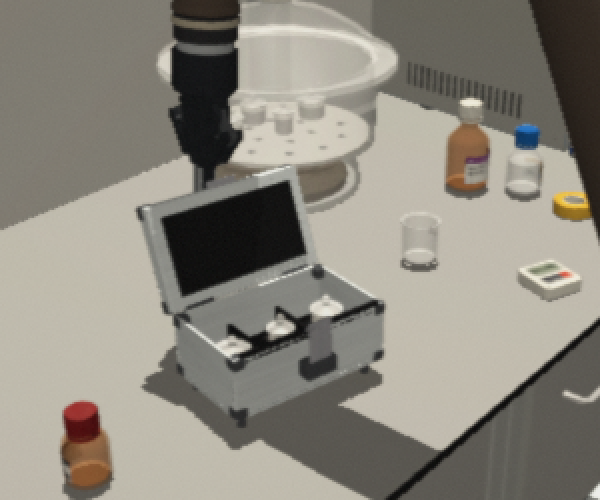

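The gripper stands behind the lid, at about (205,160) in this view. The path is clear, so I'll push forward slowly.

play_rows(motion=[-1,0,-0.007,0,0,-1,0,-0.007,0,0,-1,0,-0.007,0,0,-1,0,-0.005,0,0,-1,0,-0.005,0,0,-1,0,-0.005,0,0,-1,0,-0.005,0,0,-1,0,-0.005,0,0,-1,0,-0.005,0,0,-1,0,-0.005,0,0,-1,0,-0.005,0,0,-1,0,-0.005,0,0,-1,0,-0.005,0,0,-1,0,-0.005,0,0,-1,0,-0.005,0,0,-1,0,-0.005,0,0,-1,0,0,0,0])

```text
time: 8.02
tcp_pos: [616.6, 48.3, 174.8]
tcp_rot: [-3.13, -0.092, 1.347]
ft_force: [2.7, -2.5, 15.7]
grip_width: -0.4
finger_force: 5.4
```

```bash
cat > lid.py <<'E'
from cell import bot,vision
from h import *
def lid():
    o=bot.get_obs(); print('u,v,z',(o['tcp_pos']-H)@A,(o['tcp_pos']-H)@B,o['tcp_pos'][2],'ft',np.round(o['ft_force'],1),'t',o['time'])
    S=cloud(vision.camera('scene'))-H; u,v,z=S@A,S@B,S[...,2]
    # lid side strips away from the hand, inner face
    k=(abs(v)<98)&(z>15)&(z<140)&(u<80)&(u>-135)&(v>40)
    P=np.c_[u[k],z[k]]
    for _ in range(6):
        m=np.median(P,0) if _==0 else P.mean(0); d=np.linalg.svd(P-m,full_matrices=False)[2]; r=abs((P-m)@d[1]); P=P[r<max(4,np.percentile(r,90))]
    d=d[0]*np.sign(d[0][1]); print('n',len(P),'theta',np.arctan2(d[1],-d[0]),'top pt',P[P[:,1].argmax()])
if __name__=='__main__': lid()
E
python3 lid.py
```

```text
u,v,z 45.688424658895656 -8.969001491816918 174.7742667865033 ft [ 2.7 -2.5 15.7] t 8.025
n 1027 theta 1.6579550311742968 top pt [ 10.29711707 122.11764498]
```

play_rows(motion=[-1,0.0006,0,-0.007,0,-1,0.0006,0,-0.007,0,-1,0.0006,0,-0.007,0,-1,0.0006,0,-0.007,0,-1,0,0,0,0])

```text
time: 8.7
tcp_pos: [615.7, 48.1, 192.8]
tcp_rot: [-3.124, -0.09, 1.347]
ft_force: [0.4, 0.2, 1.0]
grip_width: -0.1
finger_force: 0.2
```

```bash
python3 lid.py
```

```text
u,v,z 44.81097268961469 -9.349370162895259 192.83103971964735 ft [0.4 0.2 1. ] t 8.7
n 1010 theta 1.655073028728241 top pt [ 10.66184996 122.17083606]
```

play_rows(motion=[-1,0,-0.005,0,0,-1,0,-0.005,0,0,-1,0,-0.005,0,0,-1,0,-0.005,0,0,-1,0,-0.005,0,0,-1,0,-0.005,0,0,-1,0,-0.005,0,0,-1,0,-0.005,0,0,-1,0,-0.005,0,0,-1,0,0,0,0])

```text
time: 10.0
tcp_pos: [582.2, 55.6, 193.0]
tcp_rot: [-3.123, -0.09, 1.347]
ft_force: [0.1, -0.1, -0.2]
grip_width: 0.3
finger_force: 0.0
```

```bash
python3 lid.py
```

```text
u,v,z 10.465414578442331 -9.352518033082221 193.0183324856221 ft [ 0.1 -0.1 -0.2] t 10.0
n 870 theta 1.3440093288040054 top pt [-24.07595581 120.56613099]
```

play_rows(motion=[-1,0,-0.004,0,0,-1,0,-0.004,0,0,-1,0,-0.004,0,0,-1,0,-0.004,0,0,-1,0,-0.004,0,0,-1,0,-0.003,0,0,-1,0,0,0,0])

```text
time: 10.92
tcp_pos: [565.6, 59.4, 193.5]
tcp_rot: [-3.124, -0.09, 1.347]
ft_force: [-0.4, -0.0, 0.0]
grip_width: -0.4
finger_force: 0.0
```

```bash
python3 lid.py
```

```text
u,v,z -6.497551410572019 -9.276058400404924 193.45454798127258 ft [-0.4 -0.   0. ] t 10.925
n 742 theta 1.1666702315525421 top pt [-45.09917709 114.44166952]
```

Very near the edge. I'll wait briefly to see whether it falls.

play_rows(motion=[-1,0,-0.003,0,0,-1,0,-0.003,0,0,-1,0,0,0,0,-1,0,0.006,0,0,-1,0,0.006,0,0])

```text
time: 11.6
tcp_pos: [570.6, 58.3, 193.3]
tcp_rot: [-3.124, -0.09, 1.347]
ft_force: [-0.1, 0.2, -0.6]
grip_width: -0.3
finger_force: 0.0
```

```bash
python3 lid.py
```

```text
u,v,z -1.4464348902877413 -9.286166611115098 193.28713004202422 ft [-0.1  0.2 -0.6] t 11.6
n 371 theta 0.8374010299395198 top pt [-79.83310741  92.78382875]
```

play_rows(motion=[-1,0,0.02,-0.02,0,-1,0,0.02,-0.02,0,-1,0,0,0,0,-1,0,0,0,0,-1,0,0,0,0,-1,0,0,0,0,-1,0,0,0,0,-1,0,0,0,0,-1,0,0,0,0,-1,0,0,0,0,-1,0,0,0,0,-1,0,0,0,0,-1,0,0,0,0,-1,0,0,0,0,-1,0,0,0,0,-1,0,0,0,0,-1,0,0,0,0,-1,0,0,0,0,-1,0,0,0,0,-1,0,0,0,0])

```text
time: 14.15
tcp_pos: [599.3, 49.0, 222.6]
tcp_rot: [-3.123, -0.09, 1.347]
ft_force: [-0.1, 0.3, 0.0]
grip_width: 0.2
finger_force: 0.0
```

```bash
python3 - <<'E'
from cell import bot,vision
from h import *
import cv2
o=bot.get_obs(); c=vision.camera('scene'); S=cloud(c)-H; u,v,z=S@A,S@B,S[...,2]
cv2.imwrite('pics/s2.png',c['img'][150:350,170:410,::-1].repeat(3,0).repeat(3,1)[:600,:720])
k=(abs(v)<85)&(u>-105)&(u<5)&(z>10)&(z<60); P=np.c_[u[k],v[k],np.ones(k.sum())]
x=np.linalg.lstsq(P,z[k],rcond=None)[0]; r=abs(P@x-z[k]); g=r<5; x=np.linalg.lstsq(P[g],z[k][g],rcond=None)[0]
print('plane z-94 =',x,'theta',-np.arctan(x[0]),'front pt z',94+x@[-105,0,1],'hinge top',94+x[2], k.sum())
a=cs(-105,0,150); print(o['tcp_pos'],o['tcp_rot'],sh(o,a),'down 10',sh(o,[0,0,-10],[0,0,0]))
E
```

```text
plane z-94 = [-6.40784787e-02 -1.64718357e-03  2.32739643e+01] theta 0.06399099100317993 front pt z 124.00220452506444 hinge top 117.27396425702712 1646
[599.34536823  48.98303108 222.60493095] [-3.12348395 -0.09007186  1.34696523] [ 0.0066 -0.1765  0.101 ] down 10 [-0.0012  0.0002  0.0133]
```

View pics/s2.png

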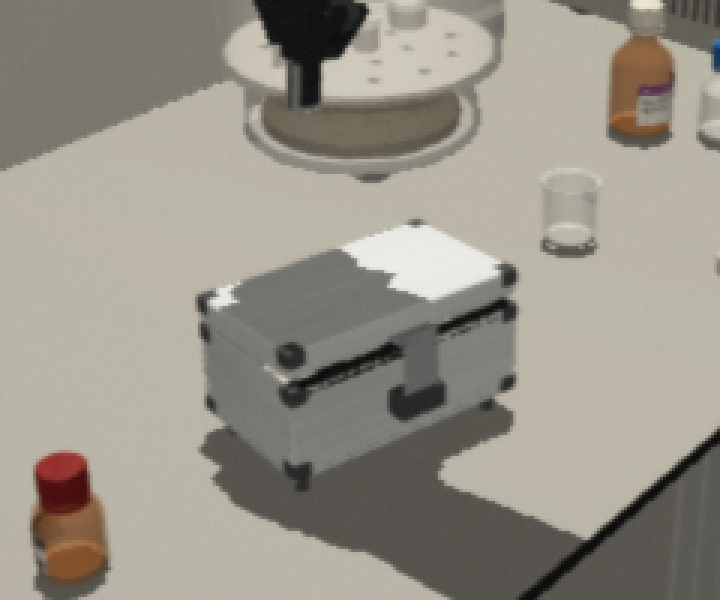

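The lid rests ajar on the catch at about θ=0.064, with the hook at (415,360). I'll go above the pressing point next.

play_rows(motion=[-1,0.0016,-0.0441,0,0,-1,0.0016,-0.0441,0,0,-1,0.0017,-0.0441,0,0,-1,0.0017,-0.0442,0,0,-1,0,0,0.033,0,-1,0,0,0.034,0,-1,0,0,0.034,0,-1,0,0,0,0,-1,0,0,0,0])

```text
time: 15.32
tcp_pos: [471.9, 89.9, 151.0]
tcp_rot: [-3.124, -0.09, 1.347]
ft_force: [0.0, -0.7, 0.4]
grip_width: -0.3
finger_force: 0.0
```

```bash
python3 - <<'E'
from cell import bot
from h import *
o=bot.get_obs(); print((o['tcp_pos']-H)@A,(o['tcp_pos']-H)@B,o['tcp_pos'],o['ft_force'])
E
```

```text
-104.61349121737783 0.07699490206176833 [471.92422504  89.87860025 151.00256539] [ 0.01037333 -0.68377742  0.36493641]
```

play_rows(motion=[-1,-0.0014,0,0.016,0,-1,-0.0014,0,0.016,0,-1,0,0,0,0,-1,-0.0001,0,0.0013,0,-1,-0.0001,0,0.0013,0,-1,0,0,0,0])

```text
time: 16.08
tcp_pos: [471.2, 90.1, 124.1]
tcp_rot: [-3.124, -0.09, 1.347]
ft_force: [0.2, 0.4, -0.7]
grip_width: -0.1
finger_force: 0.0
```

play_rows(motion=[-1,-0.0001,0,0.0013,0,-1,0,0,0,0])

```text
time: 16.32
tcp_pos: [471.2, 90.1, 123.6]
tcp_rot: [-3.124, -0.09, 1.347]
ft_force: [-1.4, -0.3, 5.0]
grip_width: 0.0
finger_force: 2.1
```

play_rows(motion=[-1,-0.0001,0,0.0013,0,-1,0,0,0,0])

```text
time: 16.58
tcp_pos: [471.2, 90.2, 123.2]
tcp_rot: [-3.125, -0.091, 1.347]
ft_force: [-3.7, -0.1, 8.6]
grip_width: -0.2
finger_force: 4.5
```

play_rows(motion=[-1,-0.0001,0,0.0013,0,-1,0,0,0,0])

```text
time: 16.82
tcp_pos: [471.1, 90.2, 122.5]
tcp_rot: [-3.125, -0.091, 1.347]
ft_force: [-4.9, -0.5, 12.6]
grip_width: 0.3
finger_force: 6.0
```

play_rows(motion=[-1,-0.0001,0,0.0013,0,-1,0,0,0,0])

```text
time: 17.08
tcp_pos: [471.0, 90.2, 121.9]
tcp_rot: [-3.125, -0.091, 1.347]
ft_force: [-6.0, -1.7, 14.2]
grip_width: -0.2
finger_force: 7.3
```

play_rows(motion=[-1,-0.0001,0,0.0013,0,-1,0,0,0,0])

```text
time: 17.32
tcp_pos: [470.7, 90.3, 120.7]
tcp_rot: [-3.124, -0.091, 1.347]
ft_force: [-7.0, -0.9, 13.4]
grip_width: -0.2
finger_force: 7.0
```

play_rows(motion=[-1,-0.0001,0,0.001,0,-1,0,0,0,0])

```text
time: 17.58
tcp_pos: [470.7, 90.3, 120.6]
tcp_rot: [-3.125, -0.091, 1.347]
ft_force: [-8.7, -1.9, 19.3]
grip_width: -0.1
finger_force: 9.1
```

play_rows(motion=[-1,-0.0001,0,0.001,0,-1,0,0,0,0])

```text
time: 17.82
tcp_pos: [471.2, 90.2, 118.5]
tcp_rot: [-3.125, -0.091, 1.347]
ft_force: [-1.0, 1.0, 5.7]
grip_width: 0.1
finger_force: 2.9
```

play_rows(motion=[-1,-0.0001,0,0.001,0,-1,0,0,0,0])

```text
time: 18.08
tcp_pos: [471.2, 90.3, 117.9]
tcp_rot: [-3.125, -0.091, 1.347]
ft_force: [-3.8, -0.3, 11.3]
grip_width: -0.1
finger_force: 5.5
```

play_rows(motion=[-1,0,0,0.0006,0,-1,0,0,0,0])

```text
time: 18.32
tcp_pos: [471.0, 90.3, 117.2]
tcp_rot: [-3.124, -0.091, 1.347]
ft_force: [-3.5, -0.6, 8.6]
grip_width: 0.2
finger_force: 3.9
```

play_rows(motion=[-1,0,0,0.0006,0,-1,0,0,0,0])

```text
time: 18.58
tcp_pos: [471.0, 90.3, 116.9]
tcp_rot: [-3.124, -0.091, 1.347]
ft_force: [-4.9, -0.6, 10.8]
grip_width: 0.1
finger_force: 5.4
```

play_rows(motion=[-1,0,0,0.0006,0,-1,0,0,0,0])

```text
time: 18.82
tcp_pos: [471.0, 90.3, 116.8]
tcp_rot: [-3.125, -0.091, 1.347]
ft_force: [-5.1, -1.8, 13.3]
grip_width: 0.0
finger_force: 6.8
```

play_rows(motion=[-1,0,0,0.0006,0,-1,0,0,0,0])

```text
time: 19.08
tcp_pos: [471.1, 90.3, 116.8]
tcp_rot: [-3.125, -0.091, 1.347]
ft_force: [-6.1, -1.5, 16.4]
grip_width: 0.2
finger_force: 8.2
```

play_rows(motion=[-1,0,0,0,0,-1,0,0,-0.002,0,-1,0,0,-0.002,0,-1,0,0,-0.003,0,-1,0,0,-0.02,0,-1,0,0,-0.06,0,-1,0,0,-0.06,0,-1,0,0,0,0,-1,0,0,0,0,-1,0,0,0,0])

```text
time: 20.32
tcp_pos: [470.1, 80.2, 223.7]
tcp_rot: [-3.121, -0.089, 1.347]
ft_force: [-0.6, -0.6, -0.0]
grip_width: -0.1
finger_force: 0.0
```

```bash
python3 - <<'E'
from cell import bot,vision
from h import *
import cv2
o=bot.get_obs(); print(o['tcp_pos'],o['ft_force'],o['time']); c=vision.camera('scene'); S=cloud(c)-H; u,v,z=S@A,S@B,S[...,2]
cv2.imwrite('pics/s3.png',c['img'][150:350,170:410,::-1].repeat(3,0).repeat(3,1)[:600,:720])
k=(abs(v)<85)&(u>-105)&(u<5)&(z>10)&(z<60); P=np.c_[u[k],v[k],np.ones(k.sum())]
x=np.linalg.lstsq(P,z[k],rcond=None)[0]; r=abs(P@x-z[k]); g=r<5; x=np.linalg.lstsq(P[g],z[k][g],rcond=None)[0]
print('theta',-np.arctan(x[0]),'front pt z',94+x@[-105,0,1],'hinge top',94+x[2], k.sum())
E
```

```text
[470.08306979  80.15490205 223.66526868] [-0.62051814 -0.64570046 -0.00306589] 20.325
theta 0.008102847581158455 front pt z 118.01295687565842 hinge top 117.16213925908873 1785
```

View pics/s3.png

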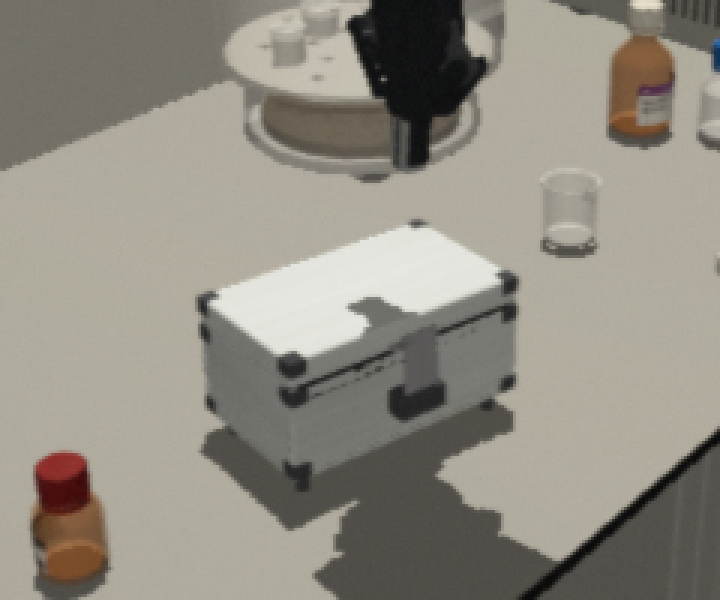

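The lid holds at θ≈0.008, so it is latched. The catch at (420,360) is hooked over, and the beaker and bottle have not moved.

```bash
python3 -c "
from cell import job
print(job.job_done())"
```

```text
the job is handed in; nothing more can be done
None
```

The case is closed and latched, with the lid resting at about 0.008 rad; the highest pressing-force reading was about 21 N, the beaker, brown bottle and timer were left alone, and the job was handed in at about 20 s. During the first push the lid's upper edge appeared to catch under the gripper, about 16 N, so I raised the hand and carried on.

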